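# Count along the mould rack and push the mould into the third bay

### The arm

A 6-joint arm with a two-finger parallel gripper is mounted at the origin on the work surface. World frame = base frame: x ahead of the robot, y to its left, z up, the work surface at z = 0. Lengths are in mm, angles in rad, forces in N, time in s.
With the tool pointing down it reaches from about 350 to 775 mm from the base axis. Payload 7.3 kg.
Tool frame: the origin (TCP) lies midway between the tips of the shut fingers; the grasp point (between the pads) lies 19 mm behind it; z points along the fingers, x is the direction in which the jaws open and shut, and the axes are right-handed (so a half turn about z gives the same grasp; the last joint's range is limited). The gripper opens to 92 mm and grips with 3 to 60 N. Pads are 19 mm wide; open, the fingers measure 130 mm over their backs; the gripper's body (75 mm by 190 mm) begins 47 mm behind the grasp point.
Start: joints at [1.054, 0.342, 1.524, -0, 1.275, -0.146], TCP at [190.227, 489.345, 226.741] pointing down, gripper open.
Joint ranges: [-2.53, 2.53], [-0.77, 2.02], [0.04, 2.7], [-1, 4.14], [0.28, 2.66], [-3.11, 3.11]. Speed limits (rad/s): [2.57, 2.57, 3.14, 3.14, 3.14, 3.14].

### API

Orientations are given as [roll, pitch, yaw] about the fixed x, y, z axes, in that order (R = Rz(yaw) Ry(pitch) Rx(roll)).
In Python, from plant import bot gives the robot as it stands.
- The arm moves only by the shell command python3 -m pendant 'ROWS' [OPENING]. ROWS is JSON, a list of rows, each an object with "linear": the shift along the world's x, y, z in mm, a list of three; "twist": the turn about the world's z in degrees. In form: [{"linear": [x, y, z], "twist": twist}, ...]. A call has 1 to 20 rows; each row is the pose to reach, as a shift and turn from the pose commanded when the call began; what a row does not reach only later rows make up. A row lasts 1/8 s, in which the tool goes at most 62.5 mm and 10.7 degrees, less where a joint would pass 70% of its speed; a pose out of reach is approached as far as the arm can. A call with a gripper value outside its range is refused whole. OPENING is the closure in counts, from 0 (fully open) to 255 (shut), set as the call begins (- or left out, the last holds). The fingers move at their own pace and stop on an object; the grip force is fixed at half the most. Time passes only in rows, so rows that repeat a pose let the fingers close. It gives the time, the measured TCP pose, the force and the opening at its end, in the units of the state.
- bot.get_obs(): the state, without advancing time (a new reading comes with each control period).
- bot.capture(name): name is "scene" or "top" or "wrist"; returns a dict with "frame" (400x640x3 uint8, blue, green, red), "z_map" (400x640 float32, mm along the optical axis (not along the pixel's ray), 0 where there is no reading), "fx", "fy", "cx", "cy" (pixels), "rvec" (rotation vector, rad) and "tvec" (3), from world to camera coordinates, as OpenCV has them. Camera axes: x right, y down, z forward; pixel columns grow to the right and rows downward; lengths in mm; the calibration is good to about 2 mm. A picture is of the moment at which its call begins.
- bot.close_job(): hands the job in, once; it reports no verdict.
The state is a dict: "time": time; "joint_positions": joint angles; "dq": joint speeds; "tau": joint torques, N m; "tool_pos": TCP position; "tcp_rot": TCP orientation; "contact_force": force on the tool from outside, world axes, zero at the start; "moment": the same for the moment, N m; "grip_width": finger opening in mm.
Only numpy, scipy, OpenCV 4.12 (cv2) and the standard library are available. Lean on these libraries where they do the work, as an engineer would, in place of code of your own. Each camera call takes 0.05 s, during which the arm holds its last target. There are 200 camera calls.

### The job

Put the loose plaster mould standing in front of the rack away in the third bay, counting every bay, full or empty, from the end beside the banding wheel. First count by touch: run a fingertip along the rack's front rail, keeping it on the rail, from over the first bay past the second to over the third; then push the mould gently along the bench with the fingertips into that bay until it is fully home against the back rail. Do not grip, lift or tip the mould, and leave everything else where it is.

Things in the scene. Friction and masses are not known exactly. Their poses are not given: they have to be found in the camera images.
- rack: Low wooden mould rack fixed to the bench, open on top and with no floor: 7 upright dividers (8 mm thick, 56 mm high) make 6 bays, each 44 mm wide and 85 mm deep, middles at y = +130, +78, +26, -26, -78, -130 mm. Origin on the bench at the middle of the rack's front (robot side) face; x into the bays, away from the robot; y along the rack, to the robot's left; z up.
- rack_rail (a point): Middle of the top of the rack's front rail: one straight, smooth, level batten 320 mm long, 14 mm deep, 14 mm high, lying across the tops of the dividers' front ends, its front flush with the rack's front face. Its top is 70 mm, its underside 56 mm above the bench, so moulds pass under it.
- rack_back (a point): Middle of the upper edge of the back rail's inner face, 85 mm behind the rack's front face, 40 mm above the bench: what a mould meets when it is home. Axes as the rack's.
- mould: The mould to put away: white plaster two-part mug-handle mould with two rubber bands, standing loose on the bench before the rack, long side roughly along the rack's x. 105 mm long (its x), 34 wide (y), 48 high, 0.17 to 0.34 kg. Origin: centre of its underside. Pushed low by an upright finger it slides, not tips. Home, its origin is at rack x = +32.5 mm and its end sticks out 20 mm in front of the rack.
- banding_wheel: Banding wheel (hand turntable), fixed: dark foot with an aluminium disc of 170 mm diameter, 79 mm high. It stands beside one end of the rack, left or right, and marks the end from which bays are counted. Origin at the centre of its underside.
- tool_crock: Clay crock, 90 mm in diameter and 92 mm high, with tool handles sticking up to 185 mm, fixed beside the other end of the rack. Origin at the centre of its underside.
- rail_bay1: The middle 24 mm of the rack's front rail over the left-most bay (left = the rack's +y). Part of the one smooth rail, not a separate piece. Origin at the middle of its top face, 70 mm above the bench.
- rail_bay2: The middle 24 mm of the rack's front rail over the second from left bay (left = the rack's +y). Part of the one smooth rail, not a separate piece. Origin at the middle of its top face, 70 mm above the bench.
- rail_bay3: The middle 24 mm of the rack's front rail over the third from left bay (left = the rack's +y). Part of the one smooth rail, not a separate piece. Origin at the middle of its top face, 70 mm above the bench.
- rail_bay4: The middle 24 mm of the rack's front rail over the third from right bay (left = the rack's +y). Part of the one smooth rail, not a separate piece. Origin at the middle of its top face, 70 mm above the bench.
- rail_bay5: The middle 24 mm of the rack's front rail over the second from right bay (left = the rack's +y). Part of the one smooth rail, not a separate piece. Origin at the middle of its top face, 70 mm above the bench.
- rail_bay6: The middle 24 mm of the rack's front rail over the right-most bay (left = the rack's +y). Part of the one smooth rail, not a separate piece. Origin at the middle of its top face, 70 mm above the bench.
- rail_div12: 16 mm of the same rail over the divider between bays 1 and 2 from the left. Origin at the middle of its top face.
- rail_div23: 16 mm of the same rail over the divider between bays 2 and 3 from the left. Origin at the middle of its top face.
- rail_div45: 16 mm of the same rail over the divider between bays 4 and 5 from the left. Origin at the middle of its top face.
- rail_div56: 16 mm of the same rail over the divider between bays 5 and 6 from the left. Origin at the middle of its top face.
- stored_mould_a: Plaster mould like the other, stored in the second bay from the left; loose; 105 x 34 x 48 mm, its end sticks out some 22 mm in front of the rack. Origin at the centre of its underside.
- stored_mould_b: The same, stored in the second bay from the right; loose; its end sticks out some 22 mm too.
- clay_pot: Loose tapered clay pot, 100 mm across the foot, 72 mm across the rim, 85 mm high. Origin at the centre of its underside.
- clay_lid_a: Loose round clay lid, 76 mm across, 17 mm high to the top of its knob. Origin at the centre of its underside.
- clay_lid_b: Loose round clay lid, 66 mm across, 17 mm high.
- brush: Loose brush lying on the bench, 190 mm long, handle along its -x.
- kidney_block: Loose dark wooden smoothing block, 85 x 50 x 22 mm, lying on the bench.
Mind the look-alikes: they are no part of the job. What is shaped like the mould but orange is not meant.

How it is judged (in metres and radians):
On the way, in this order (a step that is already met when the one before it is completed fails the run):
1. A fingertip touches the rail over the first bay, counted from the banding wheel (((y of banding_wheel in the frame of rack above 0 m and contact force between the fingers and rail_bay1 above 0.2 N) or (y of banding_wheel in the frame of rack below 0 m and contact force between the fingers and rail_bay6 above 0.2 N))).
2. it slides on along the rail past the divider after the first bay (((y of banding_wheel in the frame of rack above 0 m and contact force between the fingers and rail_div12 above 0.2 N and not (contact force between the fingers and rail_bay1 above 0.2 N)) or (y of banding_wheel in the frame of rack below 0 m and contact force between the fingers and rail_div56 above 0.2 N and not (contact force between the fingers and rail_bay6 above 0.2 N)))).
3. it touches the rail over the second bay (((y of banding_wheel in the frame of rack above 0 m and contact force between the fingers and rail_bay2 above 0.2 N and not (contact force between the fingers and rail_div12 above 0.2 N)) or (y of banding_wheel in the frame of rack below 0 m and contact force between the fingers and rail_bay5 above 0.2 N and not (contact force between the fingers and rail_div56 above 0.2 N)))).
4. it slides on along the rail past the divider after the second bay (((y of banding_wheel in the frame of rack above 0 m and contact force between the fingers and rail_div23 above 0.2 N and not (contact force between the fingers and rail_bay2 above 0.2 N)) or (y of banding_wheel in the frame of rack below 0 m and contact force between the fingers and rail_div45 above 0.2 N and not (contact force between the fingers and rail_bay5 above 0.2 N)))).
5. it touches the rail over the third bay (((y of banding_wheel in the frame of rack above 0 m and contact force between the fingers and rail_bay3 above 0.2 N and not (contact force between the fingers and rail_div23 above 0.2 N)) or (y of banding_wheel in the frame of rack below 0 m and contact force between the fingers and rail_bay4 above 0.2 N and not (contact force between the fingers and rail_div45 above 0.2 N)))).
6. the mould stands in the third bay, home against the rack's back rail (x of mould in the frame of rack between 0.0255 and 0.04 m and ((y of banding_wheel in the frame of rack above 0 m and y of mould in the frame of rack between 0.017 and 0.035 m) or (y of banding_wheel in the frame of rack below 0 m and y of mould in the frame of rack between -0.035 and -0.017 m)) and height (world z) of mould below 0.005 m and angle between mould's own z axis and vertical below 0.08 rad and angle between the x axis of mould and the x axis of rack, either way round below 0.15 rad and linear speed of mould below 0.02 m/s), for 0.2 s.
At the end, for the whole second after the job is handed in: The mould stands upright on the bench in the third bay counted from the banding wheel, at rest, lined up with the bay (within 0.15 rad) and home against the back rail (within 7 mm) (all of step 6); the robot touches nothing.
It fails at once if the mould is lifted off the bench (height (world z) of mould above 0.015 m).
It fails at once if the mould is tipped over (angle between mould's own z axis and vertical above 0.35 rad).
It fails at once if the mould is squeezed or rammed (over 40 N) (contact force between the fingers and mould above 40 N).
It fails at once if a mould already stored in the rack is shifted by more than 12 mm (distance of any of stored_mould_a, stored_mould_b from where it was at the start of the episode above 0.012 m).
It fails at once if another loose thing on the bench is shifted by more than 20 mm (distance of any of clay_pot, clay_lid_a, clay_lid_b, brush, kidney_block from where it was at the start of the episode above 0.02 m).
It also fails if it takes over 64 s, if anything falls off the work surface, if the arm or the gripper's body presses on something with over 40 N, if the wrist force passes 120 N, or if a joint passes its speed limit or range.

## Working session

There is one attempt and no reset: what is moved stays moved. The work goes in short steps, Python scripts to look and compute and a shell command to move; the robot and the scene stay as the last step left them, time stands still between calls to the robot, and variables do not carry over. Pictures are saved under pics/ and viewed, about 8 in all and at most 12, crops included, and the job is handed in when it is done.

```bash
mkdir -p pics; ls
cat > h.py <<'E'
import numpy as np, cv2
from plant import bot
def cap(n,save=None):
    c=bot.capture(n)
    if save: cv2.imwrite('pics/'+save,c['frame']); np.savez('pics/'+save[:-4]+'.npz',**{k:np.array(v) for k,v in c.items()})
    return c
def load(s): return dict(np.load('pics/'+s+'.npz'))
def ray(c,u,v,z):
    R=cv2.Rodrigues(np.array(c['rvec'],float))[0];t=np.array(c['tvec'],float).ravel()
    d=R.T@np.array([(u-c['cx'])/c['fx'],(v-c['cy'])/c['fy'],1.]);o=-R.T@t
    return (o+d*(z-o[2])/d[2]).round(1)
def cloud(c):
    R=cv2.Rodrigues(np.array(c['rvec'],float))[0];t=np.array(c['tvec'],float).ravel()
    Z=c['z_map'];v,u=np.indices(Z.shape)
    P=np.stack([(u-c['cx'])/c['fx']*Z,(v-c['cy'])/c['fy']*Z,Z],-1)
    W=(P-t)@R; W[Z<=0]=np.nan
    return W
E
python3 -c "
from h import *
cap('top','top0.png');cap('scene','scene0.png');print(bot.get_obs())"
```

```text
pics
{'time': 0.1, 'joint_positions': array([ 1.05400045e+00,  3.42653293e-01,  1.52492559e+00, -6.13763717e-05,
        1.27540503e+00, -1.46001324e-01]), 'dq': array([-0.00096362, -0.00179262, -0.00247304, -0.00194978,  0.00063941,
        0.00092818]), 'tau': array([ 2.41657690e-03, -4.32003701e+01, -2.44698036e+01,  7.20269093e-02,
        5.24529931e-02, -7.59232557e-05]), 'tool_pos': array([190.04982919, 488.99697708, 226.11290415]), 'tcp_rot': array([-3.14144832e+00,  1.38500458e-03,  1.20001979e+00]), 'contact_force': array([ 0.52736431, -0.35000716, -0.36762707]), 'moment': array([ 0.00405637, -0.00074982,  0.05066075]), 'grip_width': 92.04958933216508}
```

View pics/top0.png

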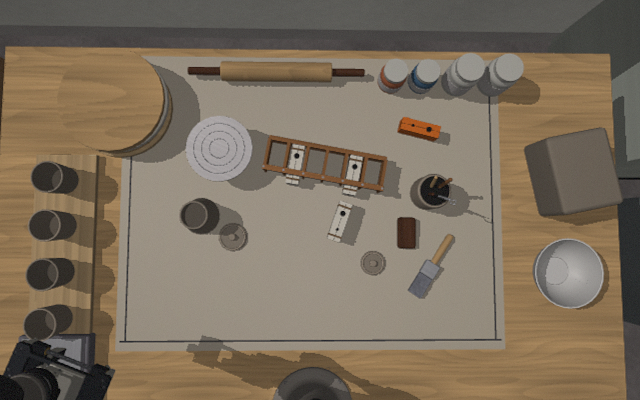

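View pics/scene0.png

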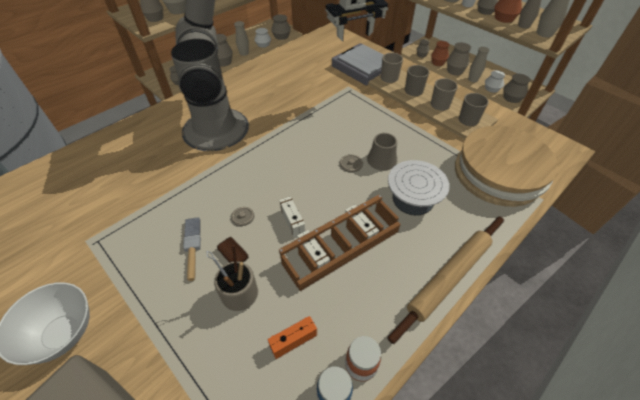

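The top view shows the banding wheel at (219,148), off the rack's left (+y) end, so counting starts from the left and the target is bay 3 from the left, at about (318,160) and empty. White candidates are the loose mould at (340,222), standing in front of the rack, and the stored moulds at (297,163) and (354,173). The orange look-alike is at (419,128). The loose mould at (340,222) is the one meant.

```bash
cat > meas.py <<'E'
from h import *
def rect(P): 
    r=cv2.minAreaRect(P[:,:2].astype(np.float32)); return [np.round(x,1) for x in r]
def run(names,tag=''):
    for n in names:
        c=load(n);W=cloud(c);z=W[...,2];f=c['frame'].astype(int)
        bgr=f; hsv=cv2.cvtColor(c['frame'],cv2.COLOR_BGR2HSV)
        # rack rail: near top height & brown
        rack=(z>63)&(z<77)&(hsv[...,1]>80)&(hsv[...,0]<20)
        k,l,s,ce=cv2.connectedComponentsWithStats(rack.astype(np.uint8))
        for i in range(1,k):
            if s[i,4]>60: print(n,'rail?',s[i],rect(W[l==i]),'z',np.nanmedian(z[l==i]).round(1))
        m=(z>40)&(z<56)&(hsv[...,1]<60)&(hsv[...,2]>130)
        k,l,s,ce=cv2.connectedComponentsWithStats(m.astype(np.uint8))
        for i in range(1,k):
            if s[i,4]>60: print(n,'white?',s[i],rect(W[l==i]),'z',np.nanmedian(z[l==i]).round(1))
if __name__=='__main__':
    import sys; run(sys.argv[1:])
E
python3 meas.py top0 scene0
python3 - <<'E'
from h import *
c=load('top0');f=c['frame'][120:260,180:470]
cv2.imwrite('pics/crop1.png',cv2.resize(f,None,fx=2.7,fy=2.7,interpolation=cv2.INTER_CUBIC))
W=cloud(c)
for p in [(265,138),(385,159),(264,168),(383,188),(340,222),(219,148),(406,232),(232,236),(373,263)]: print(p,W[p[1],p[0]].round(1))
E
```

```text
top0 rail? [381  71  24  16  66] [array([ 865.6, -205.7]), array([63.1, 27.2]), np.float64(68.4)] z 67.1
top0 rail? [262 164 122  27 615] [array([606.1, -22.9]), array([318.3,  14.9]), np.float64(79.7)] z 70.4
top0 white? [289 149  15  21 195] [array([655.1,  45.7]), array([30.4, 51.7]), np.float64(80.2)] z 48.3
top0 white? [346 160  16  21 207] [array([ 627.5, -106.9]), array([32. , 51.7]), np.float64(79.0)] z 48.5
top0 white? [329 206  22  30 336] [array([492.6, -69. ]), array([34.2, 75.2]), np.float64(70.1)] z 48.6
top0 white? [571 248  25  53 345] [array([ 353.2, -714.9]), array([ 49.9, 137.7]), np.float64(82.6)] z 47.7
scene0 rail? [616  42  24  13  93] [array([ 827.1, 1460.9]), array([18.6, 94.2]), np.float64(83.1)] z 70.0
scene0 rail? [462 147  62  45 160] [array([786.7, 413.9]), array([ 58.2, 219. ]), np.float64(81.3)] z 72.5
scene0 rail? [280 195 102  59 601] [array([606.1, -26.9]), array([317. ,  16.8]), np.float64(79.8)] z 68.8
scene0 rail? [348 353  32  21  88] [array([ 895.1, -231.9]), array([64.9, 30. ]), np.float64(31.5)] z 65.1
scene0 white? [340  44  44  29 686] [arr
[... 208 characters left out ...]
] [array([492. , -71.8]), array([ 34.6, 105.5]), np.float64(70.8)] z 47.3
scene0 white? [353 212  26  24 253] [array([658.4,  41.2]), array([37.6, 74.4]), np.float64(79.0)] z 47.2
scene0 white? [304 239  25  27 301] [array([ 630.4, -110.3]), array([32.7, 74.7]), np.float64(78.3)] z 47.3
scene0 white? [  6 290  51  72 641] [array([ 329.1, -695.3]), array([ 70.3, 156.6]), np.float64(49.7)] z 48.5
(265, 138) [7.213e+02 1.321e+02 7.000e-01]
(385, 159) [ 658.4 -191.8   43.5]
(264, 168) [628.5 127.3  69.1]
(383, 188) [ 585.  -193.9   -2.3]
(340, 222) [490.1 -70.9  50.1]
(219, 148) [677.5 241.5  81.4]
(406, 232) [ 464.4 -250.8   21.3]
(232, 236) [452.3 215.   18.2]
(373, 263) [ 381.4 -161.7   18.5]
```

View pics/crop1.png

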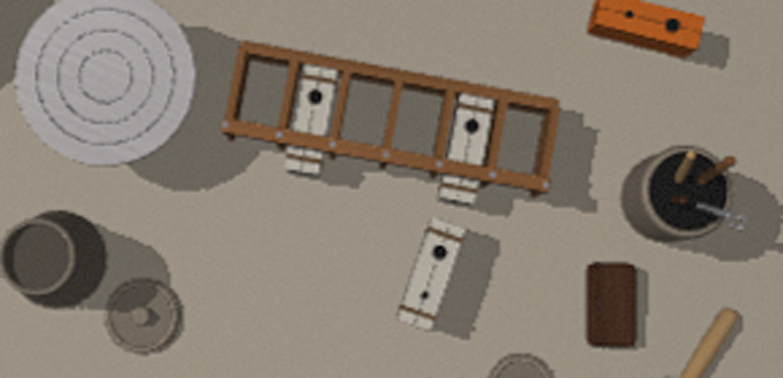

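The crop confirms six bays, with the stored moulds in bays 2 and 5 from the left and bays 3 and 4 empty. The loose mould (crop 432,275) is white and tilted about 9° to the rack. I put the rack origin at about (599,-24) with yaw -10.2°, and the mould at about (492,-71) with yaw -19.5°. Now moving above the rail at bay 1.

```bash
python3 -m pendant '[{"linear":[220,-193,-30],"twist":-40},{"linear":[220,-193,-30],"twist":-40},{"linear":[220,-193,-30],"twist":-40},{"linear":[220,-193,-30],"twist":-40},{"linear":[220,-193,-30],"twist":-40},{"linear":[439,-386,-80],"twist":-79},{"linear":[439,-386,-80],"twist":-79},{"linear":[439,-386,-80],"twist":-79},{"linear":[439,-386,-80],"twist":-79},{"linear":[439,-386,-80],"twist":-79},{"linear":[439,-386,-80],"twist":-79},{"linear":[439,-386,-80],"twist":-79},{"linear":[439,-386,-80],"twist":-79}]' 255
python3 -c "
from h import *
c=cap('wrist','w1.png');W=cloud(c)
cap('scene','s1.png')
import meas; meas.run(['w1','s1'])"
```

```text
time: 1.72
tool_pos: [628.4, 104.6, 147.1]
tcp_rot: [-3.141, 0.0, -0.177]
contact_force: [0.4, -1.1, -0.2]
grip_width: 0.4
w1 rail? [317 171  16  59 845] [array([631.1, 105.6]), array([53.6, 13.9]), np.float64(80.3)] z 69.4
w1 rail? [319 305  10  12 105] [array([610. ,  -8.5]), array([14.5,  9.2]), np.float64(79.7)] z 69.7
w1 white? [343 232  42   9 304] [array([662.8,  55.3]), array([ 9.9, 42.2]), np.float64(79.7)] z 47.6
w1 white? [389 232  10   9  83] [array([692.7,  50. ]), array([9.4, 9.8]), np.float64(83.0)] z 47.5
s1 rail? [616  42  24  14  98] [array([ 827.9, 1458.2]), array([22.1, 98.4]), np.float64(80.8)] z 70.0
s1 rail? [462 147  77  45 190] [array([804. , 422.3]), array([242.4,  76.7]), np.float64(0.4)] z 72.8
s1 rail? [280 195 102  59 582] [array([606.3, -27.3]), array([317. ,  15.6]), np.float64(79.9)] z 68.8
s1 rail? [348 358  29  15  70] [array([ 896.4, -236.8]), array([57.4, 19.2]), np.float64(30.3)] z 65.6
s1 white? [354  44  24  13 162] [array([ 67.8, 701.1]), array([69.9, 91.2]), np.float64(88.3)] z 47.6
s1 white? [514 182  38  16 120] [array([922.8, 475.5]), array([137.9,  22.3]), np.float64(69.4)] z 48.8
s1 white? [280 196  22  26 238] [array([482.3, -67.9]), array([34.5, 86.6]), np.float64(71.7)] z 47.0
s1 white? [353 212  26  25 263] [array([658.4,  41. ]), array([37.5, 75.3]), np.float64(80.5)] z 47.2
s1 white? [305 240  19  20 154] [array([ 622.3, -112. ]), array([35. , 51.1]), np.float64(83.1)] z 47.3
s1 white? [  5 290  77  72 784] [array([ 331.3, -675.4]), array([101.2, 159.9]), np.float64(26.8)] z 48.3
```

View pics/w1.png

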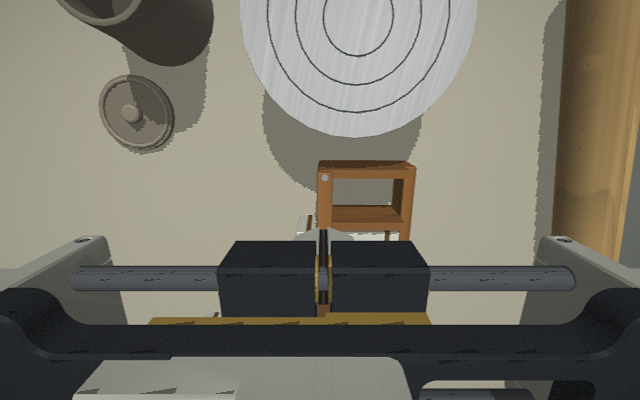

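The wrist view shows the rack's left end (320–415, 160–240) with the wheel above it. The rail line agrees with the earlier estimate to 1–2 mm. Moving down now so that one fingertip is centred on the rail.

```bash
python3 -m pendant '[{"linear":[9,-2,-30],"twist":0},{"linear":[9,-2,-60],"twist":0},{"linear":[9,-2,-70],"twist":0},{"linear":[9,-2,-73],"twist":0},{"linear":[9,-2,-73],"twist":0}]'; python3 -m pendant '[{"linear":[0,0,-1],"twist":0},{"linear":[0,0,-2],"twist":0},{"linear":[0,0,-3],"twist":0},{"linear":[0,0,-3],"twist":0}]'
```

```text
time: 2.45
tool_pos: [638.8, 101.6, 74.9]
tcp_rot: [-3.141, -0.002, -0.178]
contact_force: [-0.7, -0.2, -0.6]
grip_width: 0.4
time: 2.95
tool_pos: [638.2, 101.3, 70.7]
tcp_rot: [3.142, 0.0, -0.179]
contact_force: [-0.0, -0.0, 0.2]
grip_width: 0.4
```

```bash
python3 -m pendant '[{"linear":[0,0,-1],"twist":0},{"linear":[0,0,-1.5],"twist":0},{"linear":[0,0,-2],"twist":0},{"linear":[0,0,-2],"twist":0}]'
```

```text
time: 3.45
tool_pos: [638.5, 101.4, 70.1]
tcp_rot: [-3.141, -0.001, -0.179]
contact_force: [-3.0, -0.1, 7.5]
grip_width: 0.4
```

In contact at 7.5 N. Sliding towards bay 3.

```bash
python3 -m pendant '[{"linear":[-0.9,-5,0],"twist":0},{"linear":[-1.8,-10,0],"twist":0},{"linear":[-2.7,-15,0],"twist":0},{"linear":[-3.6,-20,0],"twist":0},{"linear":[-4.5,-25,0],"twist":0},{"linear":[-5.4,-30,0],"twist":0},{"linear":[-6.3,-35,0],"twist":0},{"linear":[-7.2,-40,0],"twist":0},{"linear":[-8.1,-45,0],"twist":0},{"linear":[-9,-51,0],"twist":0},{"linear":[-9,-51,0],"twist":0}]'
```

```text
time: 4.82
tool_pos: [630.1, 50.6, 69.9]
tcp_rot: [-3.14, -0.003, -0.179]
contact_force: [-0.4, 2.5, 5.6]
grip_width: 0.1
```

```bash
python3 -m pendant '[{"linear":[-0.9,-5,0],"twist":0},{"linear":[-1.8,-10,0],"twist":0},{"linear":[-2.7,-15,0],"twist":0},{"linear":[-3.6,-20,0],"twist":0},{"linear":[-4.5,-25,0],"twist":0},{"linear":[-5.4,-30,0],"twist":0},{"linear":[-6.3,-35,0],"twist":0},{"linear":[-7.2,-40,0],"twist":0},{"linear":[-8.1,-45,0],"twist":0},{"linear":[-9.2,-52,0],"twist":0},{"linear":[-9.2,-52,0],"twist":0},{"linear":[-9.2,-52,0],"twist":0}]'
```

```text
time: 6.32
tool_pos: [621.0, -1.8, 69.6]
tcp_rot: [3.141, -0.003, -0.179]
contact_force: [1.3, -0.6, 5.7]
grip_width: 0.4
```

All three bays are touched, and the fingertip is at the rail over bay 3. Now lifting and going to the mould's right flank, with the fingers spread along its length.

```bash
python3 -m pendant '[{"linear":[0,0,50],"twist":0},{"linear":[-50,-37,70],"twist":-9},{"linear":[-100,-75,70],"twist":-9},{"linear":[-141,-105,70],"twist":-9},{"linear":[-141,-105,70],"twist":-9},{"linear":[-141,-105,70],"twist":-9}]' 116
python3 -c "
from h import *
cap('top','t2.png');cap('scene','s2.png')
import meas; meas.run(['s2','t2'])
c=load('t2');cv2.imwrite('pics/t2c.png',cv2.resize(c['frame'][130:290,220:440],None,fx=3.6,fy=3.6))"
```

```text
time: 7.08
tool_pos: [479.5, -106.7, 138.8]
tcp_rot: [-3.141, -0.001, -0.336]
contact_force: [1.1, -0.5, 0.7]
grip_width: 49.7
s2 rail? [616  42  24  13  96] [array([ 825.3, 1458.3]), array([17.1, 95.2]), np.float64(84.5)] z 69.8
s2 rail? [464 160  77  32 166] [array([829.5, 412.8]), array([215.2,  56.1]), np.float64(13.7)] z 72.9
s2 rail? [280 195 102  59 597] [array([606.1, -27.3]), array([316.6,  16.1]), np.float64(79.7)] z 69.0
s2 rail? [349 358  31  15  77] [array([ 898.8, -231.4]), array([60.9, 23.7]), np.float64(40.3)] z 65.7
s2 white? [340  44  44  29 710] [array([107.1, 659.8]), array([152.8, 166.8]), np.float64(89.4)] z 47.3
s2 white? [530 182  22  15  85] [array([932.6, 494.4]), array([98.5, 14.2]), np.float64(77.2)] z 48.7
s2 white? [282 201  23  28 313] [array([500.5, -74.6]), array([34.2, 90.8]), np.float64(70.6)] z 47.1
s2 white? [353 212  26  25 264] [array([658.3,  40.9]), array([39. , 73.2]), np.float64(80.0)] z 47.0
s2 white? [304 239  25  27 312] [array([ 630.1, -111. ]), array([36.6, 75.5]), np.float64(75.4)] z 47.2
s2 white? [  6 289  76  73 775] [array([ 331.5,
[... 182 characters left out ...]
8  22 497] [array([611.4,   7.6]), array([255.7,  14.1]), np.float64(79.7)] z 70.2
t2 white? [288 149  16  21 213] [array([655.1,  46.3]), array([32.9, 51.7]), np.float64(79.8)] z 48.4
t2 white? [346 160  16  21 219] [array([ 627. , -106.7]), array([33. , 52.3]), np.float64(79.6)] z 48.5
t2 white? [329 206  13  29 134] [array([496.2, -57.6]), array([19.1, 75.5]), np.float64(79.0)] z 47.7
t2 white? [565 245  31  58 387] [array([ 354.1, -708.6]), array([ 64.1, 148.9]), np.float64(81.2)] z 47.8
t2 white? [ 52 339  29  28 280] [array([159.1, 622.7]), array([73.9, 67.2]), np.float64(89.2)] z 48.6
t2 white? [ 57 366   6  34  96] [array([ 85.5, 634.1]), array([12.5, 81.6]), np.float64(89.8)] z 48.2
```

View pics/t2c.png

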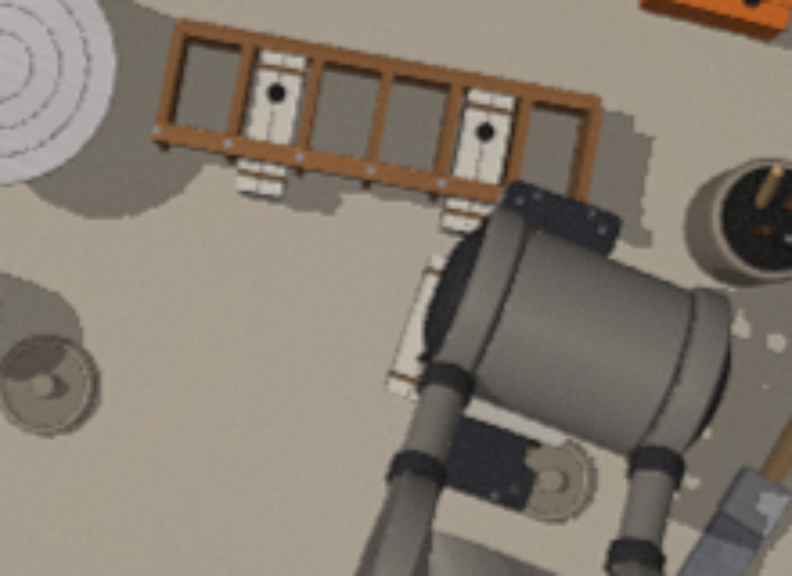

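The top view shows the gripper body lying along the mould, with the fingers to its right. It is clear of the stored mould at (475,150) and of the lid. Descending and pushing sideways.

```bash
python3 -m pendant '[{"linear":[0,0,-60],"twist":0},{"linear":[0,0,-100],"twist":0},{"linear":[0,0,-118],"twist":0},{"linear":[0,0,-124],"twist":0},{"linear":[0,0,-124],"twist":0}]' && python3 -m pendant '[{"linear":[0.9,5,0],"twist":0},{"linear":[1.8,10,0],"twist":0},{"linear":[2.7,14,0],"twist":0},{"linear":[3.2,18,0],"twist":0},{"linear":[3.9,22,0],"twist":1},{"linear":[4.7,26,0],"twist":2},{"linear":[5.4,30,0],"twist":3},{"linear":[6.1,34,0],"twist":4},{"linear":[6.8,38,0],"twist":5},{"linear":[7.6,42,0],"twist":6},{"linear":[8.3,46,0],"twist":7},{"linear":[9,50,0],"twist":8},{"linear":[9,50,0],"twist":9},{"linear":[9,50,0],"twist":9}]'
python3 -c "
from h import *
cap('scene','s3.png');cap('top','t3.png')
import meas; meas.run(['s3','t3'])" | grep white
```

```text
time: 7.8
tool_pos: [479.6, -106.3, 14.7]
tcp_rot: [-3.142, -0.0, -0.335]
contact_force: [0.4, -0.1, 0.1]
grip_width: 50.1
time: 9.55
tool_pos: [487.8, -56.4, 14.6]
tcp_rot: [-3.141, 0.001, -0.178]
contact_force: [-0.0, -0.3, 0.9]
grip_width: 50.1
s3 white? [340  44  44  29 711] [array([109.1, 658.7]), array([168.4, 149.7]), np.float64(0.1)] z 47.5
s3 white? [509 182  43  16 146] [array([917.9, 468.9]), array([146.3,  26.9]), np.float64(64.8)] z 48.7
s3 white? [353 212  26  25 267] [array([658.7,  41.5]), array([39., 74.]), np.float64(79.8)] z 47.3
s3 white? [304 239  25  27 317] [array([ 630.4, -112.2]), array([38.2, 73.9]), np.float64(79.6)] z 47.3
s3 white? [  5 289  81  73 772] [array([ 334.3, -669.1]), array([109.4, 159.9]), np.float64(17.7)] z 47.9
t3 white? [288 149  16  21 216] [array([655.1,  46.4]), array([32.8, 53.6]), np.float64(79.9)] z 48.2
t3 white? [346 160  16  21 217] [array([ 627.4, -106.9]), array([33. , 52.3]), np.float64(79.0)] z 48.8
t3 white? [566 244  30  59 413] [array([ 355.2, -707.3]), array([ 67.6, 152.1]), np.float64(83.7)] z 48.3
t3 white? [  20  339   61   61 2148] [array([118.3, 659.4]), array([148.9, 149.4]), np.float64(89.8)] z 48.5
```

```bash
python3 -m pendant '[{"linear":[0.7,4,0],"twist":0},{"linear":[1.4,8,0],"twist":0},{"linear":[2.2,12,0],"twist":0},{"linear":[2.9,16,0],"twist":0},{"linear":[3.6,20,0],"twist":0},{"linear":[4.3,24,0],"twist":0},{"linear":[5,28,0],"twist":0},{"linear":[5.8,32,0],"twist":0},{"linear":[6.5,36,0],"twist":0},{"linear":[7.2,40,0],"twist":0},{"linear":[7.9,44,0],"twist":0},{"linear":[8.6,48,0],"twist":0},{"linear":[9,50,0],"twist":0},{"linear":[9,50,0],"twist":0}]' 
python3 -m pendant '[{"linear":[-1.8,-10,0],"twist":0},{"linear":[-5.4,-30,0],"twist":0},{"linear":[-5.4,-30,60],"twist":0},{"linear":[-5.4,-30,120],"twist":0},{"linear":[-70,-90,130],"twist":20},{"linear":[-130,-130,130],"twist":40},{"linear":[-130,-130,130],"twist":60},{"linear":[-130,-130,130],"twist":90},{"linear":[-130,-130,130],"twist":90},{"linear":[-130,-130,130],"twist":90},{"linear":[-130,-130,130],"twist":90}]' 255
python3 -c "
from h import *
cap('scene','s4.png');c=cap('top','t4.png');cv2.imwrite('pics/t4c.png',cv2.resize(c['frame'][130:290,220:440],None,fx=3.6,fy=3.6))
import meas; meas.run(['s4','t4'])" | grep -v rail
```

```text
time: 11.4
tool_pos: [497.1, -6.4, 14.8]
tcp_rot: [-3.141, -0.0, -0.179]
contact_force: [-0.1, -0.1, 0.0]
grip_width: 50.0
time: 12.78
tool_pos: [366.7, -137.2, 144.8]
tcp_rot: [3.141, -0.0, 1.086]
contact_force: [-0.2, 0.7, -0.8]
grip_width: 0.7
s4 white? [340  44  44  29 700] [array([108.4, 660.2]), array([166.5, 151.7]), np.float64(2.0)] z 47.4
s4 white? [305 183  30  29 343] [array([504.8,  19.5]), array([ 35.5, 105.4]), np.float64(80.0)] z 47.1
s4 white? [534 182  18  15  71] [array([935. , 499.6]), array([83.4, 10.8]), np.float64(80.2)] z 48.8
s4 white? [353 212  26  24 260] [array([658.1,  41.3]), array([38.8, 73.5]), np.float64(78.9)] z 47.4
s4 white? [304 239  25  27 311] [array([ 630.9, -112.3]), array([37.8, 73.4]), np.float64(78.7)] z 47.2
s4 white? [  5 289  71  73 731] [array([ 329.1, -681.3]), array([ 88.4, 158.1]), np.float64(33.0)] z 48.2
t4 white? [289 149  15  21 204] [array([654.8,  45.6]), array([31. , 51.5]), np.float64(79.9)] z 48.2
t4 white? [346 160  16  21 210] [array([ 627.5, -107. ]), array([32.4, 51.9]), np.float64(79.2)] z 48.1
t4 white? [296 201  18  31 338] [array([504.8,  22.1]), array([33.9, 75.2]), np.float64(79.9)] z 48.3
t4 white? [569 246  27  57 369] [array([ 355.3, -709.7]), array([ 60.4, 146.2]), np.float64(86.8)] z 47.8
```

View pics/t4c.png

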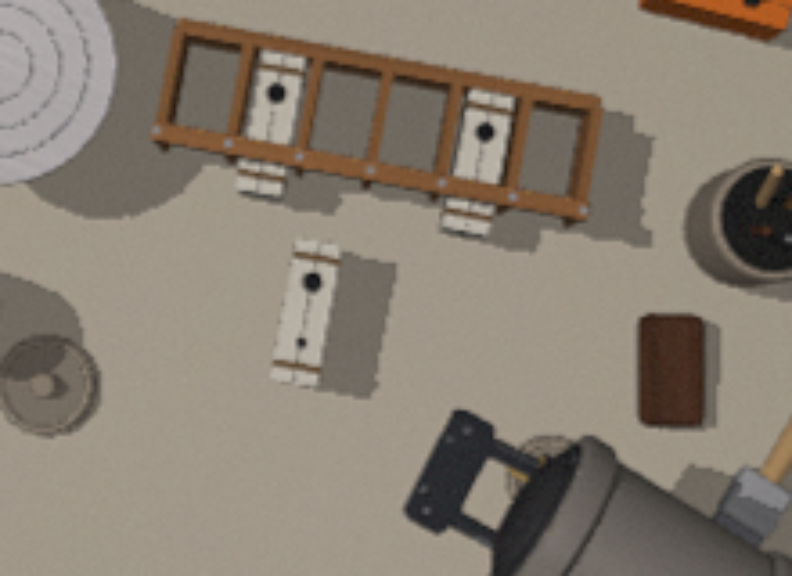

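The mould now stands squarely in front of bay 3: crop (305,312), world about (505,21), rack y about 27 mm, yaw about -10°. Nothing else has moved. Going behind its near end with the fingers shut and the jaw axis along the rack.

```bash
python3 -m pendant '[{"linear":[20,57,0],"twist":8},{"linear":[43,113,0],"twist":17.6},{"linear":[66,170,0],"twist":17.6},{"linear":[66,170,0],"twist":17.6},{"linear":[66,170,0],"twist":17.6},{"linear":[66,170,-50],"twist":17.6},{"linear":[66,170,-100],"twist":17.6},{"linear":[66,170,-120],"twist":17.6},{"linear":[66,170,-129],"twist":17.6},{"linear":[66,170,-129],"twist":17.6}]'
```

```text
time: 14.12
tool_pos: [433.0, 32.4, 15.8]
tcp_rot: [-3.141, -0.0, 1.385]
contact_force: [0.3, 0.1, 0.7]
grip_width: 0.4
```

```bash
python3 -m pendant '[{"linear":[5.9,-1.1,0],"twist":0},{"linear":[10,-1.8,0],"twist":0},{"linear":[14,-2.5,0],"twist":0},{"linear":[18,-3.2,0],"twist":0},{"linear":[22,-4,0],"twist":0},{"linear":[26,-4.7,0],"twist":0},{"linear":[30,-5.4,0],"twist":0},{"linear":[34,-6.1,0],"twist":0},{"linear":[38,-6.8,0],"twist":0},{"linear":[42,-7.6,0],"twist":0},{"linear":[46,-8.3,0],"twist":0},{"linear":[50,-9,0],"twist":0},{"linear":[50,-9,0],"twist":0}]'
python3 -c "
from h import *
c=cap('scene','s5.png');cap('top','t5.png');cv2.imwrite('pics/s5c.png',cv2.resize(c['frame'][140:300,240:440],None,fx=3.7,fy=3.7))
import meas; meas.run(['s5','t5'])" | grep -v rail
```

```text
time: 15.75
tool_pos: [483.8, 24.2, 15.8]
tcp_rot: [3.14, -0.0, 1.388]
contact_force: [0.4, -0.1, 0.3]
grip_width: 0.6
s5 white? [340  44  44  29 709] [array([108.3, 662.9]), array([158. , 166.3]), np.float64(89.6)] z 47.4
s5 white? [520 182  32  16 113] [array([927.2, 483.4]), array([126.8,  18.9]), np.float64(73.2)] z 48.7
s5 white? [317 191  25  29 280] [array([541.5,  13.1]), array([35.8, 99.8]), np.float64(78.8)] z 47.3
s5 white? [353 212  26  25 265] [array([658.6,  41. ]), array([38.6, 73.9]), np.float64(80.1)] z 47.2
s5 white? [304 239  25  27 317] [array([ 631. , -112.3]), array([37.9, 74.3]), np.float64(78.7)] z 47.2
s5 white? [  6 289  80  73 769] [array([ 334.8, -668.6]), array([113. , 159.9]), np.float64(16.8)] z 48.1
t5 white? [288 149  16  21 210] [array([655.5,  46.4]), array([33. , 52.3]), np.float64(80.4)] z 48.2
t5 white? [346 160  16  21 215] [array([ 627.2, -106.9]), array([32.8, 52.1]), np.float64(79.0)] z 48.2
t5 white? [301 185  16  18 183] [array([563.4,  11.5]), array([33.9, 43.1]), np.float64(80.2)] z 48.7
t5 white? [567 245  29  59 380] [array([ 352.4, -708.6]), array([ 63.6, 151.7]), np.float64(81.6)] z 48.2
t5 white? [ 45 339  36  61 473] [array([119. , 631.1]), array([148.1,  88.7]), np.float64(0.6)] z 48.7
t5 white? [ 57 361   6  39 119] [array([ 91.4, 633.6]), array([95.4, 12. ]), np.float64(0.1)] z 48.4
```

View pics/s5c.png

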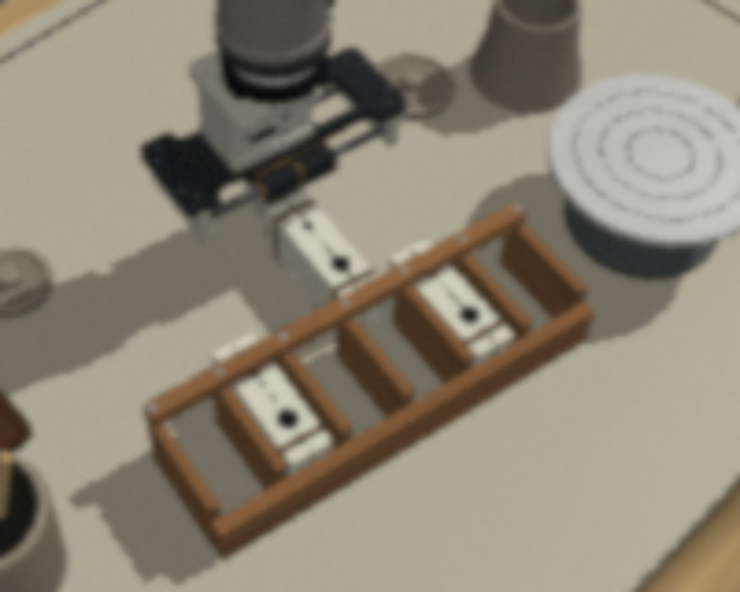

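The mould's front end is at the mouth of bay 3 (crop 345,290), with rack y about 26. Continuing.

```bash
python3 -m pendant '[{"linear":[5,-0.9,0],"twist":0},{"linear":[10,-1.8,0],"twist":0},{"linear":[15,-2.7,0],"twist":0},{"linear":[20,-3.6,0],"twist":0},{"linear":[25,-4.5,0],"twist":0},{"linear":[30,-5.4,0],"twist":0},{"linear":[35,-6.3,0],"twist":0},{"linear":[40,-7.2,0],"twist":0},{"linear":[45,-8.1,0],"twist":0},{"linear":[50,-9,0],"twist":0},{"linear":[55,-9.9,0],"twist":0},{"linear":[60,-10.8,0],"twist":0},{"linear":[65,-11.7,0],"twist":0},{"linear":[70,-12.6,0],"twist":0},{"linear":[75,-13.5,0],"twist":0},{"linear":[79,-14.2,0],"twist":0},{"linear":[82,-14.8,0],"twist":0},{"linear":[84,-15.1,0],"twist":0},{"linear":[84,-15.1,0],"twist":0}]'
```

```text
time: 18.23
tool_pos: [567.4, 9.2, 15.8]
tcp_rot: [3.141, -0.0, 1.388]
contact_force: [-0.9, 0.2, -0.4]
grip_width: 0.3
```

```bash
python3 -m pendant '[{"linear":[1.5,-0.3,0],"twist":0},{"linear":[3,-0.5,0],"twist":0},{"linear":[4.5,-0.8,0],"twist":0},{"linear":[6,-1.1,0],"twist":0},{"linear":[6,-1.1,0],"twist":0}]'
```

```text
time: 18.85
tool_pos: [573.3, 8.1, 15.7]
tcp_rot: [3.141, -0.0, 1.388]
contact_force: [-1.3, -0.4, 0.7]
grip_width: 0.2
```

```bash
python3 -m pendant '[{"linear":[0.7,-0.1,0],"twist":0},{"linear":[1.4,-0.2,0],"twist":0},{"linear":[2,-0.4,0],"twist":0},{"linear":[2,-0.4,0],"twist":0}]'
```

```text
time: 19.35
tool_pos: [573.3, 8.1, 15.7]
tcp_rot: [-3.138, 0.0, 1.388]
contact_force: [-8.0, 1.4, 6.1]
grip_width: 0.3
```

```bash
python3 -m pendant '[{"linear":[0.5,-0.1,0],"twist":0},{"linear":[1,-0.2,0],"twist":0},{"linear":[1,-0.2,0],"twist":0}]'
```

```text
time: 19.73
tool_pos: [573.3, 8.1, 15.6]
tcp_rot: [-3.136, 0.0, 1.388]
contact_force: [-11.9, 1.0, 10.1]
grip_width: 0.5
```

It stopped hard at the same place with about 12 N, so it is probably home. Backing off and checking.

```bash
python3 -m pendant '[{"linear":[-6,1,0],"twist":0},{"linear":[-30,5.4,0],"twist":0},{"linear":[-60,10.8,0],"twist":0},{"linear":[-80,14,60],"twist":0},{"linear":[-120,21,120],"twist":0},{"linear":[-160,30,150],"twist":0},{"linear":[-160,30,150],"twist":0},{"linear":[-160,30,150],"twist":0}]'
python3 -c "
from h import *
c=cap('scene','s6.png');d=cap('top','t6.png')
a=cv2.resize(c['frame'][180:290,270:410],None,fx=2.8,fy=2.8);b=cv2.resize(d['frame'][120:230,255:395],None,fx=2.8,fy=2.8)
cv2.imwrite('pics/c6.png',np.hstack([a,b]))
import meas; meas.run(['s6','t6'])"
```

```text
time: 20.72
tool_pos: [416.9, 37.4, 165.8]
tcp_rot: [3.139, -0.0, 1.388]
contact_force: [1.2, -1.2, -0.1]
grip_width: 0.2
s6 rail? [616  42  24  14 103] [array([ 828.2, 1459.7]), array([19.1, 97.2]), np.float64(78.3)] z 69.3
s6 rail? [462 147  80  45 194] [array([807.7, 423.6]), array([244.7,  82.9]), np.float64(3.2)] z 73.0
s6 rail? [280 195 102  59 590] [array([606.1, -27.3]), array([316.6,  15.7]), np.float64(80.0)] z 68.8
s6 rail? [349 360  31  13  76] [array([ 900.2, -232. ]), array([61. , 21.3]), np.float64(42.8)] z 65.4
s6 white? [340  44  43  29 694] [array([107.9, 659.3]), array([152.4, 163.9]), np.float64(89.8)] z 47.4
s6 white? [534 182  18  15  71] [array([935. , 500.5]), array([86. , 10.3]), np.float64(81.1)] z 48.6
s6 white? [353 212  26  25 258] [array([658.,  41.]), array([39. , 75.1]), np.float64(79.6)] z 47.2
s6 white? [337 221  26  25 280] [array([649.2,  -9.7]), array([38.9, 76.3]), np.float64(78.5)] z 47.2
s6 white? [304 239  25  27 310] [array([ 630.3, -110.2]), array([33.1, 75.6]), np.float64(79.2)] z 47.2
s6 white? [  5 289  72  73 755] [array([ 330.4, -680.1]), array([ 92.5, 159.8]), np.float64(33.2)] z 48.0
t6 rail? [381  65  24  22  83] [array([ 872.3, -202.9]), array([68.3, 37. ]), np.float64(51.6)] z 66.7
t6 rail? [262 164 122  27 615] [array([605.6, -23.4]), array([318. ,  14.4]), np.float64(79.8)] z 70.5
t6 white? [289 149  15  21 206] [array([655.2,  45.6]), array([31. , 52.3]), np.float64(80.3)] z 48.9
t6 white? [307 152  16  22 205] [array([646.9,  -5. ]), array([31.9, 53.9]), np.float64(77.2)] z 48.3
t6 white? [346 160  16  21 215] [array([ 627.2, -106.7]), array([33.1, 52.3]), np.float64(79.5)] z 48.1
t6 white? [568 245  28  58 399] [array([ 354.6, -708.3]), array([ 63.6, 147.4]), np.float64(83.6)] z 48.2
```

View pics/c6.png

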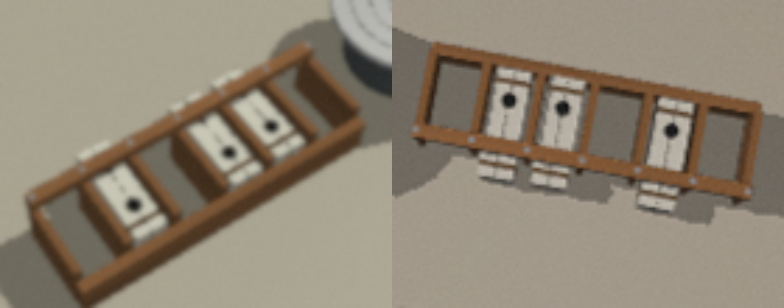

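The mould stands in bay 3, straight and centred (rack y about 25 mm). It sits about 1 mm deeper than the stored moulds, which stick out 22 mm, so it is home. The arm is clear, so I am handing in.

```bash
python3 -c "
from h import *
print(bot.close_job())"
```

```text
the job is handed in; nothing more can be done
None
```

The mould is in the third bay from the banding wheel, pushed home against the back rail, and the job is handed in at about 21 s of the 64 s allowed. No verdict was reported.

- **Counting:** The wheel stands at the rack's left end, so I counted from the left. The fingertip stayed on the rail from over bay 1 past bay 2 to over bay 3. It read about 5.5–7.5 N at the start, middle and end of the slide; I did not read the force in between.
- **Pushing:** I pushed the mould sideways and squared it up with two spread fingertips, then pushed it into the bay with the fingers shut. It came to a hard stop at about 12 N along the bench.
- **Mould position:** In both camera views after backing off, the mould was upright, within about 3° of the bay's line and at rack y of about 25 mm. It sat about 1 mm (top camera) or less (scene camera) deeper than the stored moulds.
- **Surroundings:** The stored moulds measured unmoved within camera noise of about 2 mm. The other loose things looked undisturbed in the wider top view taken before the final push, but I did not measure them afterwards. The arm was clear of everything.
- **Disagreements:** The two cameras differed by up to about 4 mm in absolute y, so I relied on positions relative to the rack within each view. At the final stop there was also about 10 N upward on the tool that I could not explain. It was gone once I backed off.

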